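Lid off, pot under the muesli dispenser

ROBOT

A 6-joint arm with a two-finger parallel gripper is mounted at the origin on the work surface. World frame = base frame: x ahead of the robot, y to its left, z up, the work surface at z = 0. Lengths are in m, angles in rad, forces in N, time in s.
With the tool pointing down it reaches from about 0.275 to 0.875 m from the base axis. Payload 12.5 kg.
Tool frame: the origin (TCP) lies at the very end of the fingers, on their centre line; the grasp point (between the pads) lies 19 mm behind it; x points along the fingers, y is the direction in which the jaws open and shut, and the axes are right-handed (so a half turn about x gives the same grasp; the last joint's range is limited). The gripper opens to 85 mm and grips with 20 to 120 N. Pads are 22 mm wide; open, the fingers measure 114 mm over their backs; the gripper's body (76 mm by 85 mm) begins 54 mm behind the grasp point. The pads swing forward as they close: fully open they stand 13 mm farther back than shut.
Start: joints at [-1.371, 0.351, 1.652, -0, 1.139, -0.085], TCP at [0.155, -0.528, 0.231] pointing down, gripper open.
Joint ranges: [-2.75, 2.75], [-0.79, 2.1], [0.01, 2.65], [-1.57, 4.71], [0.07, 3.14], [-2.87, 2.87]. Speed limits (rad/s): [2.22, 2.22, 2.79, 3.14, 3.14, 3.14].

INTERFACE

Orientations are given as a 3x3 rotation matrix whose columns are the frame's x, y, z axes.
In Python, from bench import manip gives the robot as it stands. Calls block until the motion is done:
- manip.move_ptp(position, orientation): joint-space move of the TCP to a pose.
- manip.move_l(position, attitude=None, max_speed=0.15): straight line of the TCP; attitude=None keeps the orientation; max_speed is the mean speed in m/s.
- manip.move_j(angles): joint-space move.
- manip.set_gripper(opening, effort=None): opening from 0.0 (shut) to 1.0 (fully open); effort is the grip in N (None keeps the last); returns when the fingers have stopped.
- manip.dwell(seconds).
- manip.inverse_kinematics(position, orientation): joint angles nearest the present ones, or None.
- manip.grab_frame(name): name is "scene" or "top"; returns (picture, depth): 400x640x3 uint8, red, green, blue; 400x640 float32, m along the optical axis (not along the pixel's ray), 0 where there is no reading.
- manip.get_calibration(name): a dict with "camera_matrix" (3x3 intrinsics, pixels), "k1" (the pictures are not rectified: a ray, as slopes to the right and down, at radius r is drawn at 1 + k1 r^2 times it, then the intrinsics apply), "R" (3x3) and "t" (3): a world point X has camera coordinates R X + t. Camera axes: x right, y down, z forward; pixel columns grow to the right and rows downward; lengths in m; the calibration is good to about 2 mm. A picture is of the moment at which its call begins. get_calibration takes no time and is no camera call.
A pose or a line that the arm cannot do raises manip.Unreachable and nothing moves.
- manip.sign_off(): hands the job in, once; it reports no verdict.
Trained networks look in the newest picture that a camera, given by its name, has taken for a name from the list of things; names that differ only in an ending like _2 or _b are one class to them, and where a whole thing is asked for, a point or a joint stands for the part that bears it (a point fixed in the world has none). Each returns a list of dicts, best first, with "confidence" (0 to 1); they miss things now and then, are a little off and sometimes report something else, mostly with a low value. They report only what shows in the picture. A call takes as long as a camera call. They do not tell look-alikes from the thing itself.
- manip.look_for(camera, name): "at" ([x, y, z] in m, in world coordinates, good to about 4 mm: the middle of the surface that is visible of it).
Readings, each from a call of its own:
- manip.current_time(): time.
- manip.current_qpos(): joint angles.
- manip.current_joint_vel(): joint speeds.
- manip.current_joint_torque(): joint torques, N m.
- manip.current_ee_pos(): TCP position.
- manip.current_tcp_rot(): TCP orientation.
- manip.current_force(): force on the tool from outside, world axes, zero at the start.
- manip.current_ft_torque(): the same for the moment, N m.
- manip.current_grip_width(): opening from 0.0 (shut) to 1.0 (fully open).
Only numpy, scipy, OpenCV 4.12 (cv2) and the standard library are available. Lean on these libraries where they do the work, as an engineer would, in place of code of your own. Each camera call takes 0.05 s, during which the arm holds its last target.

TASK

Get the small blue handled pot ready for filling: first lift its loose lid off and lay it flat, knob up, in the round cork lid rest. Then take the pot by its body, draw it out so that its handle comes from under the little oak riser shelf, stand it on the dispenser's steel base plate in front of the bay with the handle pointing out and let go of it; then take it by the handle and slide it under the dispenser's head, fully home against the back of the bay, with the handle straight out to the front. Keep the pot upright and leave the other things on the board where they are.

Things in the scene. Friction and masses are not known exactly. Their poses are not given: they have to be found in the camera images.
- pot: Blue stoneware pot, open cylinder 60 mm outer diameter, 80 mm tall, 4 mm wall, about 0.3 kg. Origin: centre of its underside, z up. A straight pale wooden bar handle (14 mm wide, 12 mm thick) leaves it along its own -x at height 49 to 61 mm and ends 140 mm from the pot's axis. It starts lidded, with the handle tucked under the riser and the round body in front of the riser.
- pot_grip (a point): Grip point on the pot's handle, 122 mm from the pot's axis along the pot's -x, 55 mm above its underside, mid bar.
- lid: Loose white lid, starts on the pot. Flange disc 65 mm diameter, 4 mm thick; below it a plug 42 mm diameter, 6 mm deep; on top an orange round knob 20 mm diameter, from 4 to 30 mm above the origin. Origin: centre of the flange's underside (level with the pot's rim when on the pot), z up.
- lid_rest: Fixed round cork lid rest, 104 mm outer diameter, 16 mm tall, with a round well 84 mm wide whose floor is 6 mm above the table. Origin: centre of its underside. The lid lies in it on its plug, lid origin 12 mm above this origin.
- riser: Fixed oak riser shelf: top board 130 mm (its x) by 170 mm (its y), underside 80 mm, top 92 mm above the table, thin coasters on it up to 102 mm; side legs at its y ends (146 mm clear between). Origin: centre of its footprint on the table. Its open front faces its own -x, front edge 65 mm from the origin; the pot's axis starts about 112 mm out on that side.
- bay (a point): Where the centre of the pot's underside is when fully home: on the dispenser's steel base plate, 6 mm above the table. -x points out of the open front, +x into the bay, z up. The back wall is at x = +32 mm. The overhanging white head has its underside 95 mm above this point and its front face at x = -45 mm.
- dispenser: Fixed muesli dispenser, clear hopper on top, 238 mm tall. Origin: 6 mm below point bay, on the table, same axes. Base plate x -150 to +90 mm, 120 mm wide, 6 mm thick. Side cheeks, tops 46 mm above the table, inner faces at y = +-35.5 mm, from x = -45 mm to the back, with guides flaring to x = -70 mm, y = +-53 mm. Head 85 mm wide, 101 to 131 mm above the table.
- jam_jar: Bystander: amber glass jam jar with red cap, 66 mm diameter, 95 mm tall. Origin: centre of underside.
- cup: Bystander: terracotta-coloured stoneware cup, 76 mm rim diameter, 85 mm tall. Origin: centre of underside.
- side_plate: Bystander: yellow melamine side plate, 160 mm diameter, 16 mm tall. Origin: centre of underside.
- toast_rack: Bystander: chrome toast rack, 80 by 170 mm, 90 mm tall. Origin: centre of underside.
Things that resemble listed ones, but are neither listed nor needed, are in the scene too. Of the things shaped like the pot, the blue one is meant.

How it is judged:
On the way, in this order (a step that is already met when the one before it is completed fails the run):
1. the lid lies flat and released in the lid rest (horizontal distance between lid and lid_rest below 0.013 m and z of lid in the frame of lid_rest below 0.016 m and angle between lid's own z axis and vertical below 0.12 rad and linear speed of lid below 0.02 m/s and contact force between the fingers and lid below 0.2 N), for 0.2 s.
2. the pot stands upright, untouched, on the dispenser's base plate in front of the bay, handle pointing out (x of pot in the frame of bay between -0.155 and -0.03 m and y of pot in the frame of bay between -0.055 and 0.055 m and z of pot in the frame of bay between -0.004 and 0.006 m and angle between the x axis of pot and the x axis of bay, either way round below 0.7 rad and x of pot_grip in the frame of bay below -0.09 m and angle between pot's own z axis and vertical below 0.1 rad and linear speed of pot below 0.02 m/s and contact force between the fingers and pot below 0.2 N), for 0.2 s.
3. the pot is fully home in the bay under the head (x of pot in the frame of bay between -0.008 and 0.008 m and y of pot in the frame of bay between -0.009 and 0.009 m and z of pot in the frame of bay below 0.006 m and angle between pot's own z axis and vertical below 0.08 rad and angle between the x axis of pot and the x axis of bay, either way round below 0.25 rad and x of pot_grip in the frame of bay below -0.08 m), for 0.2 s.
At the end, for the whole second after the job is handed in: Pot upright (0.08 rad) on the base plate, within 8 mm of home along the bay and 9 mm across, handle out of the front within 0.25 rad; lid flat, knob up (0.12 rad) in the lid rest's well, within 13 mm of its centre; both released and at rest (all of step 1 and all of step 3 and linear speed of pot below 0.02 m/s and contact force between the fingers and pot below 0.2 N); the robot touches nothing.
It fails at once if the pot is tipped by more than 0.5 rad (angle between pot's own z axis and vertical above 0.5 rad).
It fails at once if the jam jar, cup, side plate or toast rack is moved by more than 30 mm (distance of any of jam_jar, cup, side_plate, toast_rack from where it was at the start of the episode above 0.03 m).
It also fails if it takes over 67 s, if anything falls off the work surface, if the arm or the gripper's body presses on something with over 40 N, if the wrist force passes 120 N, or if a joint passes its speed limit or range.

## Working session

There is one attempt and no reset: what is moved stays moved. The work goes in short steps, each a Python script; the robot and the scene stay as the last script left them, time stands still between calls to the robot, and variables do not carry over. Pictures are saved under pics/ and viewed, and the job is handed in when it is done.

```bash
ls; mkdir -p pics
python3 - <<'E'
from bench import manip
import cv2,numpy as np
for n in("scene","top"):
    p,d=manip.grab_frame(n); cv2.imwrite(f"pics/{n}0.png",p[:,:,::-1]); np.savez(f"{n}0.npz",p=p,d=d)
    c=manip.get_calibration(n); print(n,c)
    for k in("pot","lid","lid_rest","riser","dispenser","jam_jar","cup","side_plate","toast_rack","pot_grip"):
        print(k,[(np.round(r["at"],3).tolist(),round(r["confidence"],2)) for r in manip.look_for(n,k)])
print(manip.current_time())
E
```

```text
pics
scene {'camera_matrix': array([[516.69706705,   0.        , 323.1984592 ],
       [  0.        , 516.69706705, 207.41634197],
       [  0.        ,   0.        ,   1.        ]]), 'k1': 0.017068970379595587, 'R': array([[ 0.21402681,  0.97666426, -0.01787322],
       [ 0.57452264, -0.14065698, -0.80631219],
       [-0.79001029,  0.16230386, -0.59122009]]), 't': array([-0.10462787, -0.22928485,  2.00855142])}
pot [([0.57, 0.221, 0.043], 0.83), ([0.292, 0.128, 0.057], 0.81), ([0.392, -0.045, 0.056], 0.76), ([0.29, 0.408, 0.014], 0.43)]
lid [([0.557, 0.226, 0.085], 0.69)]
lid_rest [([0.64, -0.033, 0.006], 0.97)]
riser [([0.619, 0.327, 0.096], 0.61)]
dispenser [([0.705, -0.28, 0.129], 0.87)]
jam_jar [([0.532, -0.466, 0.063], 0.61)]
cup [([0.36, -0.409, 0.057], 0.58)]
side_plate [([0.291, 0.41, 0.015], 0.76), ([0.707, -0.276, 0.131], 0.31)]
toast_rack [([0.782, 0.202, 0.017], 0.56)]
pot_grip [([0.4, -0.049, 0.058], 0.93), ([0.571, 0.223, 0.045], 0.92), ([0.29, 0.127, 0.055], 0.61)]
top {'camera_matrix': array([[435.04227449,   0.        , 328.98195471],
       [  0.        , 435.04227449, 208.33990049],
       [  0.        ,   0.        ,   1.        ]]), 'k1': 0.01889082491770217, 'R': array([[ 0.01462066, -0.99984386,  0.00992475],
       [-0.99656147, -0.01538083, -0.08141661],
       [ 0.08155655, -0.00870026, -0.99663074]]), 't': array([-0.02947321,  0.53751916,  1.40648049])}
pot [([0.27, 0.135, 0.06], 0.93), ([0.364, -0.048, 0.06], 0.92), ([0.54, 0.214, 0.046], 0.48)]
lid [([0.546, 0.232, 0.081], 0.88)]
lid_rest []
riser []
dispenser [([0.617, -0.257, 0.122], 0.77)]
jam_jar [([0.508, -0.459, 0.094], 0.76), ([0.556, 0.338, 0.094], 0.28)]
cup [([0.332, -0.422, 0.043], 0.82)]
side_plate [([0.302, 0.406, 0.011], 0.77)]
toast_rack [([0.772, 0.209, 0.014], 0.64)]
pot_grip [([0.272, 0.137, 0.055], 0.9), ([0.365, -0.048, 0.062], 0.76), ([0.536, 0.213, 0.046], 0.56)]
1.1
```

View pics/scene0.png

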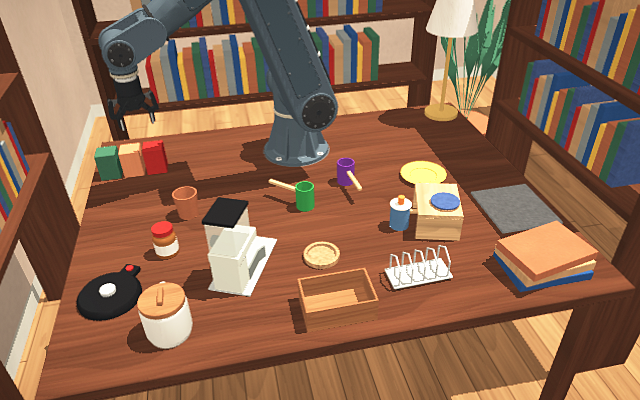

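View pics/top0.png

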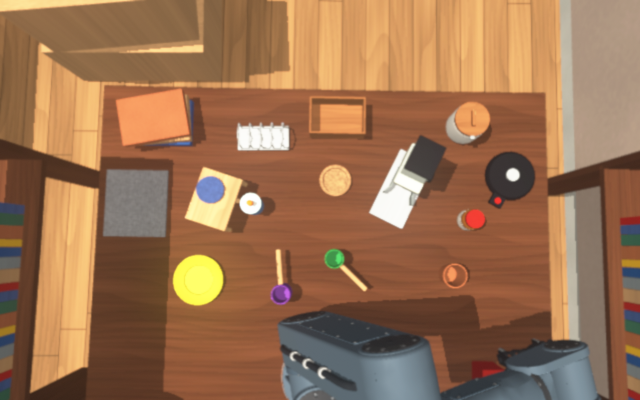

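The blue lidded pot is at (250,203) in the top view, right beside the riser at (214,198). The cork rest is at (335,180). The dispenser plate is around (390,210), with its front towards the lower left. Next I'll fit the geometry from the depth images.

```bash
cat > h.py <<'E'
from bench import manip
import cv2,numpy as np
def cloud(n,p,d):
    c=manip.get_calibration(n);H,W=d.shape
    u,v=np.meshgrid(np.arange(W),np.arange(H))
    px=np.stack([u,v],-1).reshape(-1,1,2).astype(np.float64)
    s=cv2.undistortPoints(px,c["camera_matrix"],np.array([c["k1"],0,0,0.])).reshape(H,W,2)
    C=np.dstack([s[...,0]*d,s[...,1]*d,d])
    X=(C-c["t"])@c["R"]
    X[d<=0]=np.nan
    return X
def proj(n,X):
    c=manip.get_calibration(n)
    return cv2.projectPoints(np.array(X,float).reshape(-1,1,3),cv2.Rodrigues(c["R"])[0],c["t"],c["camera_matrix"],np.array([c["k1"],0,0,0.]))[0].reshape(-1,2)
def shot(n,name,crop=None,s=1):
    p,d=manip.grab_frame(n); 
    q=p[:,:,::-1]
    if crop: a,b,c,e=crop; q=q[b:e,a:c]
    q=cv2.resize(q,None,fx=s,fy=s,interpolation=cv2.INTER_CUBIC)
    cv2.imwrite(f"pics/{name}.png",q); return p,d
E
python3 - <<'E'
from h import *
for n in("top","scene"):
    z=np.load(n+"0.npz");p,d=z["p"],z["d"];X=cloud(n,p,d)
    hsv=cv2.cvtColor(p,cv2.COLOR_RGB2HSV)
    def sel(m,name,rect=True):
        P=X[m&np.isfinite(X[...,2])]
        if len(P)<8: print(n,name,"few",len(P));return
        out=[n,name,len(P),"mean",P.mean(0).round(4)," medz",np.median(P[:,2]).round(4)]
        c,r=cv2.minEnclosingCircle(P[:,:2].astype(np.float32));out+=["circ",np.round(c,4),round(r,4)]
        if rect:
            (a,b,g)=cv2.minAreaRect(P[:,:2].astype(np.float32)); out+=["rect",np.round(a,4),np.round(b,4),round(g,2)]
        print(*out)
    def box(x0,x1,y0,y1,z0,z1): return (X[...,0]>x0)&(X[...,0]<x1)&(X[...,1]>y0)&(X[...,1]<y1)&(X[...,2]>z0)&(X[...,2]<z1)
    sat,val=hsv[...,1],hsv[...,2]
    sel(box(.56,.68,-.10,.03,.011,.03),"corkrim")
    sel(box(.56,.68,-.10,.03,.004,.009)&(sat>60),"corkfloor")
    sel(box(.49,.60,.17,.27,.079,.09)&(sat<70),"lidflange")
    sel(box(.49,.60,.17,.27,.095,.125),"knob")
    sel(box(.45,.70,.20,.45,.089,.096),"riser top")
    sel(box(.45,.70,.20,.45,.098,.106),"coaster")
    sel(box(.45,.75,-.40,-.10,.0035,.0095)&(sat<60),"plate")
    sel(box(.45,.80,-.40,-.10,.126,.136),"headtop")
    sel(box(.45,.80,-.45,-.10,.2,.26),"hopper")
    sel(box(.45,.80,-.40,-.10,.04,.05),"cheek")
    sel(box(.45,.75,.3,.45,-.02,.26)&False,"x")
E
python3 - <<'E'
import cv2
a=cv2.imread('pics/top0.png')[110:260,160:480];cv2.imwrite('pics/top0z.png',cv2.resize(a,None,fx=2.5,fy=2.5,interpolation=2))
E
```

```text
top corkrim 252 mean [ 0.6305 -0.0383  0.0155]  medz 0.0156 circ [ 0.6329 -0.0381] 0.0521 rect [ 0.6311 -0.0368] [0.0971 0.0998] 0.3
top corkfloor 329 mean [ 0.6314 -0.0371  0.0061]  medz 0.0059 circ [ 0.6229 -0.0356] 0.0858 rect [ 0.6195 -0.0357] [0.118  0.1306] 1.0
top lidflange 265 mean [0.5454 0.2271 0.0833]  medz 0.0832 circ [0.5464 0.2281] 0.0326 rect [0.546  0.2273] [0.063  0.0618] 45.26
top knob 35 mean [0.5463 0.2282 0.1073]  medz 0.1078 circ [0.5641 0.2446] 0.0348 rect [0.5627 0.2459] [0.0689 0.0175] 46.27
top riser top 1152 mean [0.5463 0.3359 0.0917]  medz 0.0914 circ [0.5537 0.3304] 0.1116 rect [0.5488 0.3143] [0.185  0.1694] 72.37
top coaster 471 mean [0.5838 0.3497 0.1013]  medz 0.1012 circ [0.5643 0.3087] 0.0902 rect [0.5732 0.3132] [0.1352 0.1447] 25.68
top plate 977 mean [ 0.5724 -0.2337  0.0063]  medz 0.0063 circ [ 0.6099 -0.259 ] 0.1325 rect [ 0.6094 -0.2609] [0.1239 0.2409] 63.93
top headtop 327 mean [ 0.6215 -0.2623  0.1304]  medz 0.1302 circ [ 0.6561 -0.2821] 0.0765 rect [ 0.651  -0.2906] [0.1026 0.1305] 63.82
top hopper 1149 mean [ 0.6663 -0.2877  0.2366]  med
[... 875 characters left out ...]
 0.1758] 72.26
scene coaster 372 mean [0.5891 0.3452 0.101 ]  medz 0.1008 circ [0.5725 0.3055] 0.0908 rect [0.5663 0.3103] [0.1763 0.0875] 58.4
scene plate 535 mean [ 0.6276 -0.2323  0.0057]  medz 0.0055 circ [ 0.6197 -0.2534] 0.1296 rect [ 0.616  -0.2585] [0.1204 0.2426] 64.62
scene headtop 224 mean [ 0.6974 -0.2773  0.13  ]  medz 0.1295 circ [ 0.6659 -0.2777] 0.0766 rect [ 0.6634 -0.2805] [0.0845 0.1382] 63.47
scene hopper 1296 mean [ 0.6877 -0.2874  0.2295]  medz 0.2352 circ [ 0.6748 -0.286 ] 0.066 rect [ 0.6749 -0.287 ] [0.0854 0.1095] 64.18
scene cheek 200 mean [ 0.7008 -0.2478  0.0446]  medz 0.0444 circ [ 0.7286 -0.218 ] 0.1294 rect [ 0.7359 -0.2107] [0.2092 0.1808] 35.91
scene x few 0
```

View pics/top0z.png

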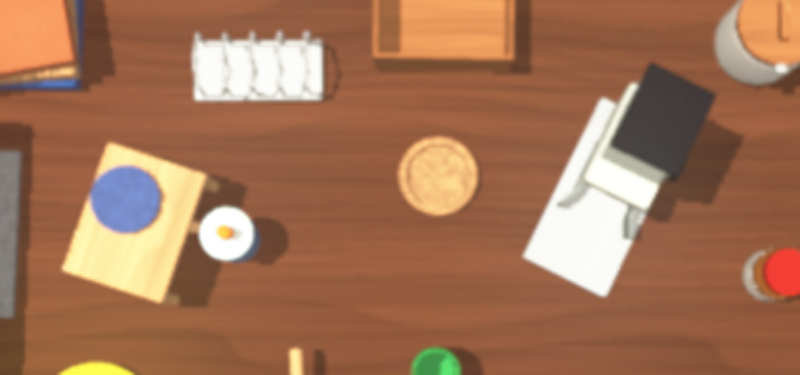

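```bash
cat >> h.py <<'E'
def ortho(n,p,z,x0,x1,y0,y1,res=.001):
    xs=np.arange(x1,x0,-res);ys=np.arange(y1,y0,-res)   # rows: +x up, cols: +y left
    G=np.stack(np.broadcast_arrays(xs[:,None],ys[None],z),-1)
    m=proj(n,G).reshape(len(xs),len(ys),2).astype(np.float32)
    return cv2.remap(p,m[...,0],m[...,1],cv2.INTER_CUBIC)
E
python3 - <<'E'
from h import *
rows=[]
for n in("top","scene"):
    p=np.load(n+"0.npz")["p"]
    a=ortho(n,p,.006,.46,.74,-.40,-.12)
    b=ortho(n,p,.092,.43,.71,.15,.43)
    rows.append(np.hstack([a,b]))
im=np.vstack(rows)[:,:,::-1].copy()
for i in range(0,560,40):
    cv2.line(im,(i,0),(i,559),(0,0,0),1) if i%280==0 else None
cv2.imwrite("pics/ortho0.png",im)
E
```

```text
(no output)
```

View pics/ortho0.png

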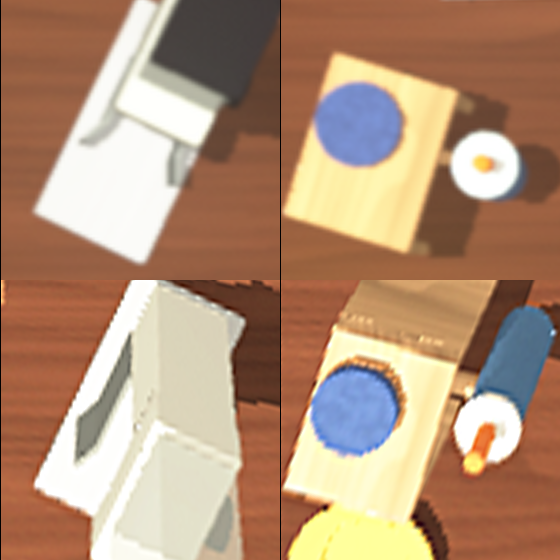

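Run:
```python
from h import *
def line(n,p,z,A,B,off=.012,score=None):
    # subpixel edge along nominal segment A->B: max gradient of gray along normal
    A=np.array(A);B=np.array(B);t=(B-A)/np.linalg.norm(B-A);nn=np.array([-t[1],t[0]])
    pts=[]
    g=cv2.cvtColor(p,cv2.COLOR_RGB2GRAY).astype(np.float32) if score is None else score(p)
    s=np.arange(-off,off+1e-6,.0005)
    for f in np.linspace(.08,.92,40):
        q=A+f*(B-A)+s[:,None]*nn
        m=proj(n,np.c_[q,np.full(len(q),z)]).astype(np.float32)
        v=cv2.remap(g,m[:,0].reshape(1,-1),m[:,1].reshape(1,-1),cv2.INTER_LINEAR).ravel()
        v=np.convolve(np.pad(v,3,'edge'),np.ones(7)/7,'valid')
        gr=np.abs(np.gradient(v));i=gr.argmax(); 
        w=gr*(np.abs(s-s[i])<.004); pts.append(A+f*(B-A)+nn*(w@s/w.sum()))
    pts=np.array(pts,np.float32)
    for _ in range(3):
        vx,vy,x,y=cv2.fitLine(pts,cv2.DIST_HUBER,0,.001,.001).ravel()
        r=np.abs((pts-[x,y])@[-vy,vx]); 
        k=r<max(.0015,2*np.median(r)); pts=pts[k]
    dd=np.array([vx,vy]); dd*=np.sign(dd@t)
    return dd,np.array([x,y]),len(pts),r[k].std()
def ip(l,m):
    s=np.linalg.solve(np.c_[l[0],-m[0]],m[1]-l[1]);return l[1]+s[0]*l[0]
for n in("top","scene"):
    p=np.load(n+"0.npz")["p"]
    FL=np.array([.530,-.155]);FR=np.array([.476,-.265])
    u=np.array([.899,-.437])
    L=line(n,p,.006,FL,FL+.2*u); 
    F=line(n,p,.006,FL,FR if n=="top" else FL+.5*(FR-FL))
    print(n,"plate L",np.degrees(np.arctan2(*L[0][::-1])).round(2),L[2:]," F",np.degrees(np.arctan2(*F[0][::-1])).round(2)+90,F[2:],"FL",ip(L,F).round(4))
    if n=="top":
        R=line(n,p,.006,FR,FR+.085*u); print("R",np.degrees(np.arctan2(*R[0][::-1])).round(2),"FR",ip(R,F).round(4))
    # riser corners (z .092): ortho coords
    def w(c,r): return np.array([.71-r*.001,.43-c*.001])
    c=[w(332-280,52),w(456-280,90),w(410-280,252),w(284-280,213)]
    if n=="scene": c=[w(332-280,325-280),w(456-280,365-280),w(410-280,520-280),w(284-280,485-280)]
    S=[line(n,p,.092,c[i],c[(i+1)%4],.008) for i in range(4)]
    print(" riser",[np.degrees(np.arctan2(*s[0][::-1])).round(1) for s in S],[s[2] for s in S])
    K=[ip(S[i],S[(i+1)%4]) for i in range(4)];print(np.round(K,4).tolist(),[np.linalg.norm(K[i]-K[i-1]).round(4) for i in range(4)],"ctr",np.mean(K,0).round(4))
    # lid + cork masks
    hsv=cv2.cvtColor(ortho(n,p,.084,.48,.61,.16,.29),cv2.COLOR_RGB2HSV)
    m=((hsv[...,1]<60)&(hsv[...,2]>150)).astype(np.uint8)
    k,lab,st,ce=cv2.connectedComponentsWithStats(m);i=1+st[1:,4].argmax()
    cn=max(cv2.findContours((lab==i).astype(np.uint8),0,1)[0],key=len);(cx,cy),r=cv2.minEnclosingCircle(cn)
    print(" lid",.61-cy*.001,.29-cx*.001,r,st[i]); cv2.imwrite(f"pics/lm{n}.png",m*255)
```

```text
top plate L -25.67 (40, np.float32(0.00018588488))  F -25.760002 (40, np.float32(0.0001553467)) FL [ 0.528  -0.1523]
R -25.16 FR [ 0.4744 -0.2633]
 riser [np.float32(-107.8), np.float32(163.0), np.float32(72.8), np.float32(-17.3)] [40, 40, 40, 40]
[[0.6190999746322632, 0.2522999942302704], [0.45649999380111694, 0.3019999861717224], [0.49559998512268066, 0.42820000648498535], [0.6590999960899353, 0.3772999942302704]] [np.float32(0.1312), np.float32(0.1701), np.float32(0.1321), np.float32(0.1713)] ctr [0.5576 0.34  ]
 lid 0.5457754211425782 0.22684452056884763 35.59996032714844 [  28   29   71   71 3569]
scene plate L -25.46 (40, np.float32(0.00021936579))  F -25.5 (40, np.float32(0.00038223004)) FL [ 0.5332 -0.1521]
 riser [np.float32(-107.0), np.float32(163.5), np.float32(74.2), np.float32(-17.7)] [28, 39, 25, 39]
[[0.6248999834060669, 0.2540999948978424], [0.4645000100135803, 0.30160000920295715], [0.5004000067710876, 0.4284999966621399], [0.6625000238418579, 0.37689998745918274]] [np.float32(0.1284), np.float32(0.1672), np.float32(0.1319), np.float32(0.1701)] ctr [0.5631 0.3403]
 lid 0.5549999999999999 0.23249999999999998 40.11555862426758 [  30   17   68   76 2968]
```

```bash
cat >> h.py <<'E'
def down(a):
    a=np.radians(a);x=np.array([0,0,-1.]);y=np.array([np.cos(a),np.sin(a),0]);return np.c_[x,y,np.cross(x,y)]
E
python3 - <<'E'
from h import *
for nm,P,a in [("lid",(.549,.228,.16),-17.2),("potout",(.51,.11,.1),-17.2),("cork",(.632,-.0375,.1),-17.2),("stand",(.547,-.227,.1),64.4),("handle",(.44,-.175,.1),64.4)]:
    for k in(0,180): 
        q=manip.inverse_kinematics(P,down(a+k)); print(nm,a+k,None if q is None else np.round(q,2))
print(manip.current_tcp_rot().round(2),manip.current_time())
manip.move_ptp((.42,-.02,.36),down(-17.2))
manip.move_ptp((.549,.228,.22),down(-17.2))
print(manip.current_ee_pos(),manip.current_force(),manip.current_time())
shot("top","t1",(160,110,360,260),4);shot("scene","s1",(300,120,480,270),4)
E
```

```text
lid -17.2 [ 0.32  0.51  1.6  -0.    1.03  0.62]
lid 162.8 [ 0.32  0.51  1.6  -0.    1.03 -2.53]
potout -17.2 [ 0.12  0.48  1.83 -0.    0.83  0.42]
potout 162.8 [ 0.12  0.48  1.83 -0.    0.83 -2.72]
cork -17.2 [-0.13  0.65  1.53 -0.    0.97  0.17]
cork 162.8 None
stand 64.4 [-0.47  0.58  1.64 -0.    0.91 -1.6 ]
stand 244.4 [-0.47  0.58  1.64 -0.    0.91  1.55]
handle 64.4 [-0.48  0.41  1.96 -0.    0.78 -1.6 ]
handle 244.4 [-0.48  0.41  1.96 -0.    0.78  1.54]
[[ 0.    0.28 -0.96]
 [-0.   -0.96 -0.28]
 [-1.    0.   -0.  ]] 1.1
[0.54935051 0.22707873 0.22090361] [ 0.17992081 -0.23889057  0.66841635] 4.4
```

View images.

View pics/t1.png

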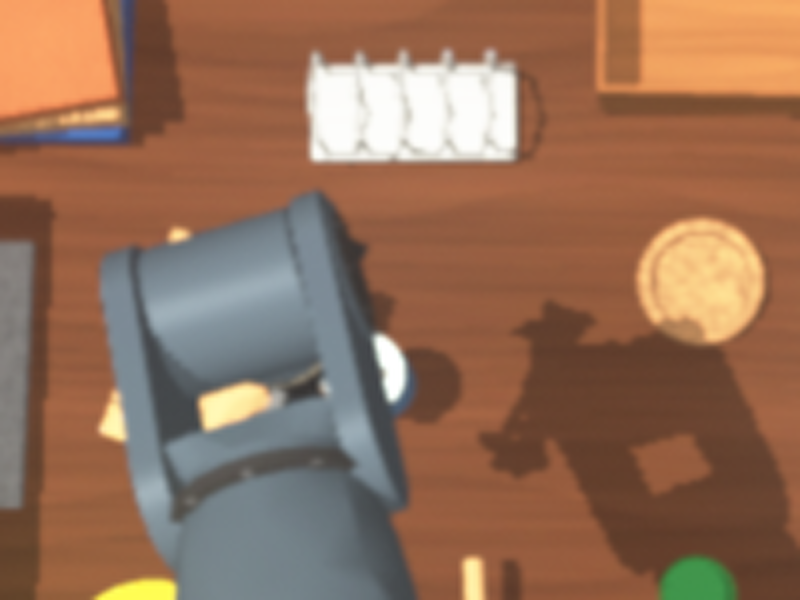

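View pics/s1.png

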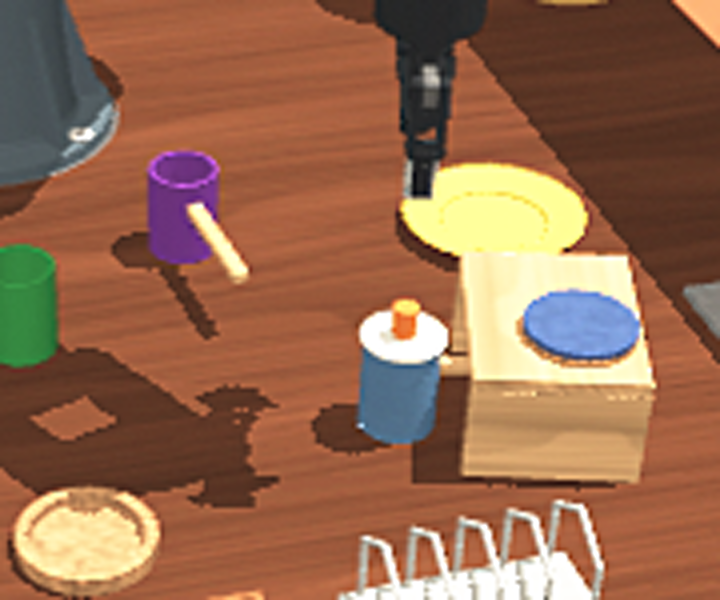

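Run:
```python
from h import *
manip.set_gripper(.45)
manip.move_l((.549,.228,.128))
print(manip.current_ee_pos())
print(proj("scene",[manip.current_ee_pos(),[.549,.228,.110],[.549,.228,.084]]))
shot("top","t2",(200,160,300,235),8);shot("scene","s2",(350,140,450,215),8)
```

```text
[0.54947771 0.2281482  0.12879961]
[[401.81114422 190.73719489]
 [401.25690742 195.84187591]
 [400.6415481  202.8925556 ]]
```

View pics/t2.png

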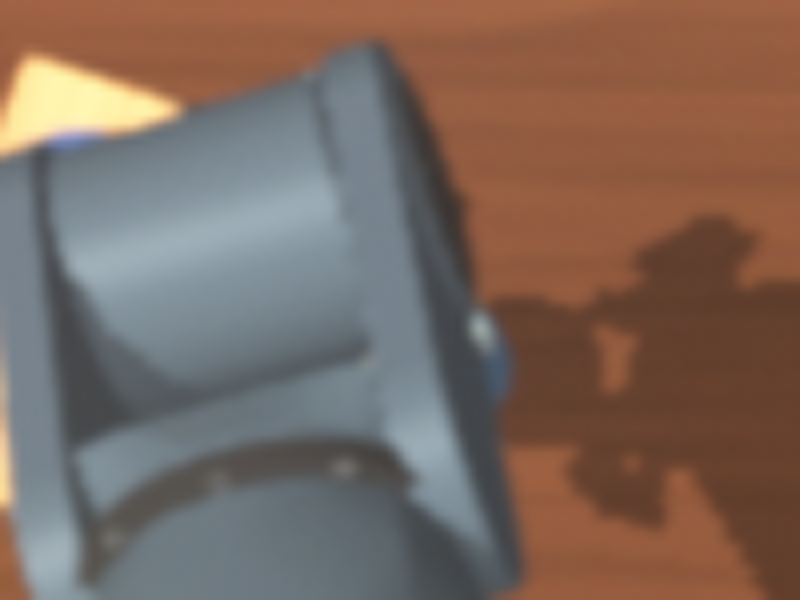

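View pics/s2.png

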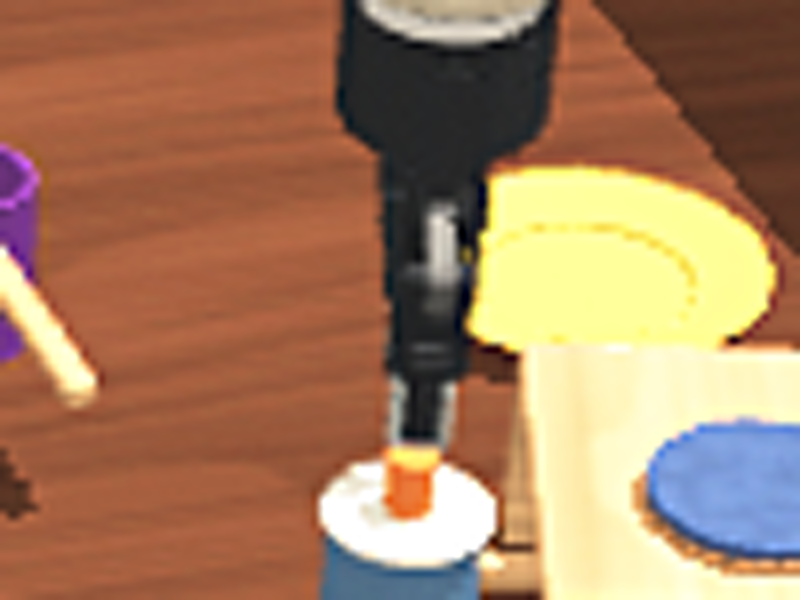

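Run:
```python
from h import *
manip.move_l((.5505,.228,.088),max_speed=.08)
print(manip.current_ee_pos(),manip.current_force())
manip.set_gripper(0,30)
print(manip.current_grip_width(),manip.current_force(),manip.current_time())
manip.move_l((.5505,.228,.19),max_speed=.12)
print(manip.current_grip_width(),manip.current_force(),manip.current_ee_pos())
shot("scene","s3",(350,110,450,230),5)
```

```text
[0.5505835  0.22801365 0.08790945] [ 0.42224926 -0.37787398  0.08949809]
0.22214470065333344 [-2.24510138  0.52982418  4.21398349] 6.8417
0.2202496429045544 [ 0.12186102 -0.42355275 -0.91047657] [0.55009923 0.22783581 0.18915757]
```

View pics/s3.png

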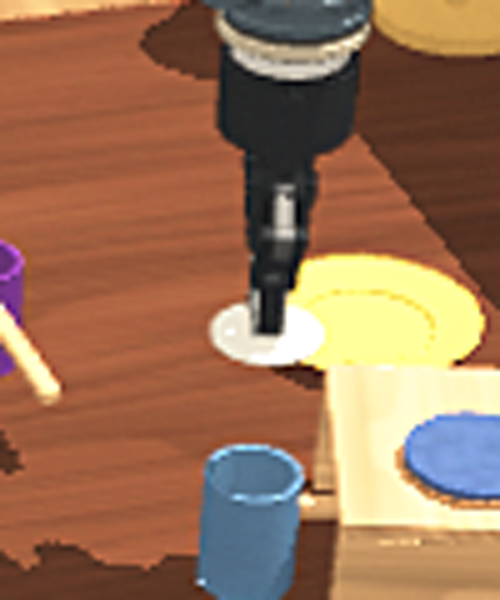

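Run:
```python
from h import *
manip.move_ptp((.633,-.0375,.12),down(-17.2))
manip.move_l((.633,-.0375,.05),max_speed=.1)
shot("top","t4",(290,140,390,215),6);shot("scene","s4",(270,200,370,290),6)
print(manip.current_ee_pos(),manip.current_force(),manip.current_time())
```

```text
[ 0.63348179 -0.03757842  0.05081621] [ 0.86892422  0.63133383 -1.47901269] 9.95
```

View pics/s4.png

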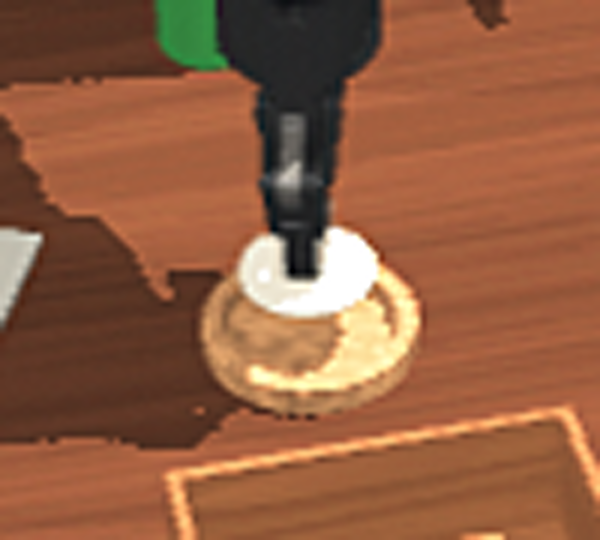

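View pics/t4.png

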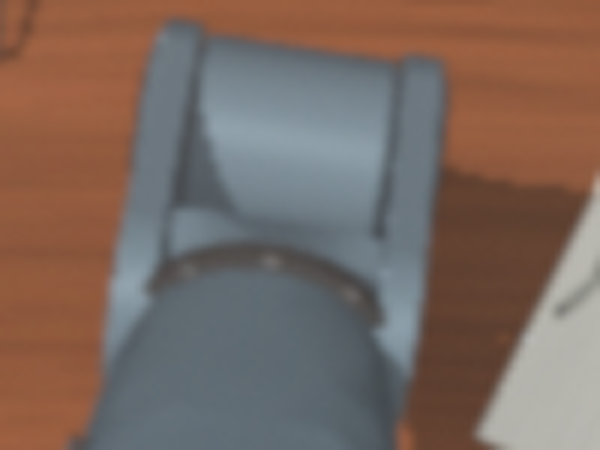

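Run:
```python
from h import *
p=manip.current_ee_pos()
print(proj("scene",[[p[0],p[1],p[2]-.003],[p[0],p[1],.016],[p[0]+.01,p[1],.016],[p[0],p[1]+.01,.016]]))
```

```text
[[320.88360281 242.96916264]
 [321.10956574 251.40471846]
 [321.84340192 253.63913556]
 [324.48966549 250.87033048]]
```

Run:
```python
from h import *
manip.move_l((.6335,-.0375,.026),max_speed=.1)
for z in(.023,.021,.019,.017):
    manip.move_l((.6335,-.0375,z),max_speed=.04);f=manip.current_force();print(z,f.round(1))
    if f[2]>3:break
manip.set_gripper(.5)
manip.dwell(.1)
print(manip.current_force())
manip.move_l((.6335,-.0375,.12),max_speed=.15)
manip.move_ptp((.52,.08,.25),down(-17.2))
shot("top","t5",(160,110,400,250),3.3);shot("scene","s5",(270,160,470,290),4)
print(manip.current_time())
```

```text
0.023 [-0.6  1.  -1. ]
0.021 [-0.6  0.5 -0.5]
0.019 [-5.2  0.8 13.8]
[-1.21073834  0.8792358   0.29451936]
13.325
```

View pics/s5.png

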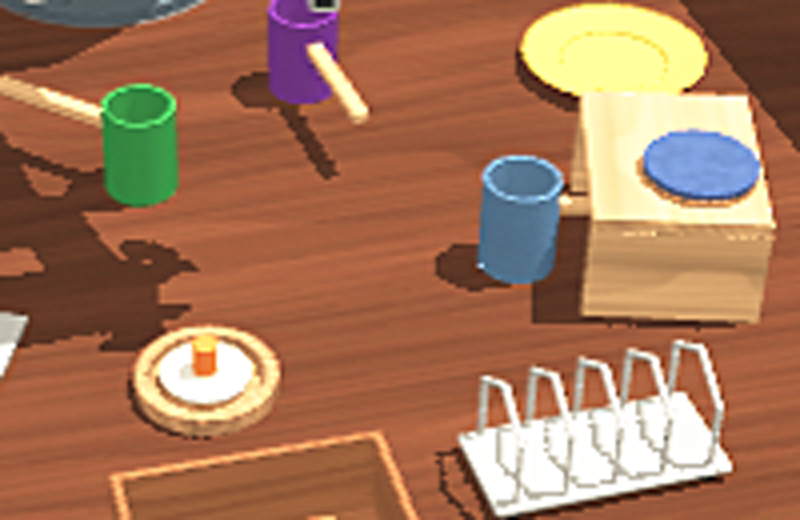

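View pics/t5.png

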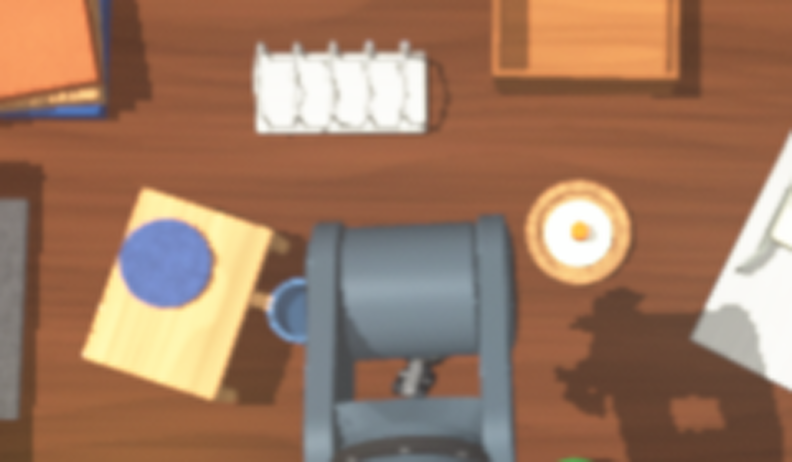

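Run:
```python
from h import *
for n in("top","scene"):
    p,d=manip.grab_frame(n)
    X=cloud(n,p,d)
    o=ortho(n,p,.016,.57,.70,-.10,.03)
    hsv=cv2.cvtColor(o,cv2.COLOR_RGB2HSV);m=((hsv[...,1]<60)&(hsv[...,2]>150)).astype(np.uint8)
    k,lab,st,ce=cv2.connectedComponentsWithStats(m);i=1+st[1:,4].argmax()
    cn=max(cv2.findContours((lab==i).astype(np.uint8),0,1)[0],key=len);e=cv2.fitEllipse(cv2.convexHull(cn))
    print(n,"lid now",.70-e[0][1]*.001,.03-e[0][0]*.001,e[1])
    P0=np.load(n+"0.npz")["p"]
    o=ortho(n,P0,.084,.48,.61,.16,.29)
    hsv=cv2.cvtColor(o,cv2.COLOR_RGB2HSV);m=((hsv[...,1]<60)&(hsv[...,2]>150)).astype(np.uint8)
    k,lab,st,ce=cv2.connectedComponentsWithStats(m);i=1+st[1:,4].argmax();m=cv2.morphologyEx((lab==i).astype(np.uint8),cv2.MORPH_OPEN,np.ones((15,15)))
    cn=max(cv2.findContours(m,0,1)[0],key=len);e=cv2.fitEllipse(cv2.convexHull(cn))
    print("  lid start",.61-e[0][1]*.001,.29-e[0][0]*.001,e[1])
    # cork
    C=np.load(n+"0.npz")["d"];XX=cloud(n,P0,C)
    mm=(np.hypot(XX[...,0]-.633,XX[...,1]+.0375)<.07)&(XX[...,2]>.0125)&(XX[...,2]<.02)
    q=XX[mm][:,:2]; A=np.c_[2*q,np.ones(len(q))];s=np.linalg.lstsq(A,(q**2).sum(1),rcond=None)[0];print("  cork",s[:2],np.sqrt(s[2]+s[:2]@s[:2]))
print(manip.current_time())
```

```text
top lid now 0.6322095718383789 -0.03940939331054688 (67.43953704833984, 68.1001968383789)
  lid start 0.5459144287109374 0.22677059936523436 (69.88311767578125, 70.68489074707031)
  cork [ 0.63267569 -0.03725342] 0.04652793011669787
scene lid now 0.6375766983032226 -0.03883680725097656 (67.16210174560547, 67.9476547241211)
  lid start 0.5536183738708496 0.22596398162841796 (66.42892456054688, 68.05299377441406)
  cork [ 0.63879231 -0.03799684] 0.04689664119322867
13.425
```

Run:
```python
from h import *
for n,b in(("top",(-.0013,-.0018)),("scene",(.0041,-.0013))):
    z=np.load(n+"0.npz");p,d=z["p"],z["d"]
    z0=.061 if n=="top" else .061
    o=ortho(n,p,z0,.50,.60,.19,.33,.0005)
    cv2.imwrite(f"pics/hd{n}.png",cv2.resize(o[:,:,::-1],None,fx=2.5,fy=2.5))
    X=cloud(n,p,d); q=X-[*b,0]
    m=(np.hypot(q[...,0]-.548,q[...,1]-.228)>.034)&(q[...,2]>.03)&(q[...,2]<.07)&(np.hypot(q[...,0]-.548,q[...,1]-.228)<.06)
    print(n,q[m].round(3).tolist(), [tuple(v) for v in p[m].tolist()])
```

```text
top [[0.565, 0.279, 0.056], [0.562, 0.278, 0.059], [0.562, 0.275, 0.06], [0.561, 0.272, 0.06], [0.561, 0.268, 0.061], [0.562, 0.266, 0.055], [0.558, 0.278, 0.058], [0.559, 0.275, 0.057], [0.558, 0.271, 0.06], [0.559, 0.269, 0.057], [0.555, 0.281, 0.059], [0.555, 0.278, 0.061], [0.555, 0.274, 0.065], [0.556, 0.273, 0.054], [0.555, 0.267, 0.066], [0.552, 0.282, 0.053], [0.552, 0.278, 0.06], [0.552, 0.275, 0.058], [0.552, 0.271, 0.061], [0.552, 0.269, 0.057], [0.549, 0.27, 0.052]] [(203, 154, 103), (202, 154, 104), (193, 146, 99), (190, 145, 98), (185, 146, 108), (210, 197, 177), (201, 152, 103), (201, 153, 104), (203, 155, 105), (213, 176, 136), (209, 159, 107), (196, 148, 100), (200, 153, 103), (201, 155, 106), (219, 187, 152), (182, 137, 92), (176, 132, 89), (184, 138, 93), (185, 142, 98), (213, 187, 161), (188, 172, 157)]
scene [[0.556, 0.263, 0.063], [0.552, 0.268, 0.059], [0.553, 0.271, 0.06], [0.558, 0.272, 0.063], [0.559, 0.275, 0.063], [0.557, 0.263, 0.06], [0.555, 0.267, 0.058], [0.561, 0.268, 0.062], [0.558, 0.272, 0.059], [0.556, 0.277, 0.057], [0.56, 0.262, 0.058], [0.563, 0.264, 0.06], [0.554, 0.271, 0.053], [0.561, 0.271, 0.058], [0.564, 0.273, 0.06], [0.565, 0.276, 0.06], [0.563, 0.261, 0.057], [0.557, 0.267, 0.052], [0.563, 0.268, 0.056], [0.559, 0.273, 0.052], [0.558, 0.277, 0.051], [0.56, 0.279, 0.052], [0.556, 0.265, 0.048], [0.556, 0.268, 0.047], [0.56, 0.27, 0.049], [0.565, 0.27, 0.053], [0.562, 0.275, 0.05], [0.565, 0.277, 0.052]] [(241, 183, 118), (230, 176, 116), (229, 178, 119), (227, 176, 117), (212, 159, 104), (255, 255, 205), (230, 173, 113), (232, 179, 119), (233, 179, 120), (222, 167, 111), (219, 163, 105), (223, 169, 113), (225, 172, 115), (227, 174, 117), (221, 166, 112), (231, 175, 116), (209, 157, 103), (211, 159, 105), (210, 160, 106), (208, 159, 106), (204, 154, 102), (214, 157, 102), (169, 119, 78), (170, 122, 79), (170, 124, 79), (170, 123, 80), (160, 111, 74), (184, 130, 84)]
```

View pics/hdtop.png

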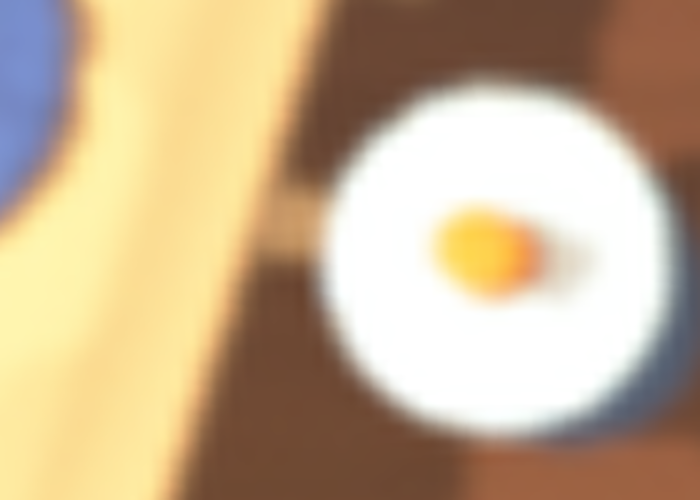

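View pics/hdscene.png

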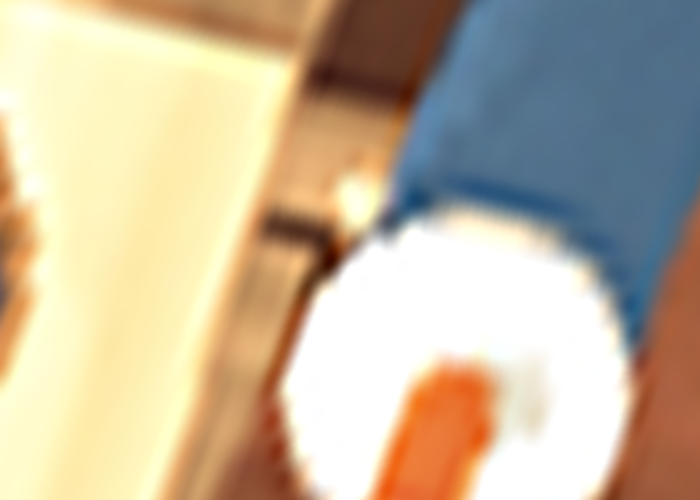

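Run:
```python
from h import *
R=down(-13)
manip.set_gripper(1.0,40)
manip.move_ptp((.548,.228,.16),R)
manip.move_l((.548,.228,.045),max_speed=.12)
print(manip.current_ee_pos(),manip.current_force().round(1))
manip.set_gripper(0,40)
print(manip.current_grip_width(),manip.current_force().round(1),manip.current_time())
manip.move_l((.548,.228,.051),max_speed=.05)
u=np.array([np.cos(np.radians(75)),np.sin(np.radians(75))])
q=np.array([.548,.228])-.125*u
manip.move_l((*q,.052),max_speed=.12)
print(q,manip.current_grip_width(),manip.current_force().round(1),manip.current_time())
shot("top","t6",(160,110,400,290),3.3);shot("scene","s6",(270,120,470,270),4)
```

```text
[0.54848633 0.22810494 0.04579601] [-0.3 -0.2 -0. ]
0.7041242449698475 [-2.2 -1.4  7.9] 16.125
[0.51564762 0.10725927] 0.7017693541996888 [ 1.2 -0.8 -3.7] 17.5833
```

View pics/s6.png

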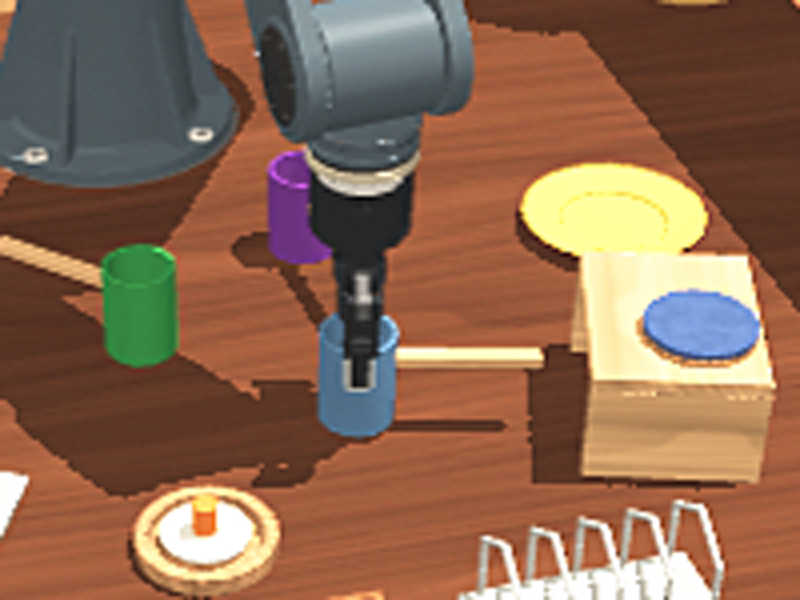

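View pics/t6.png

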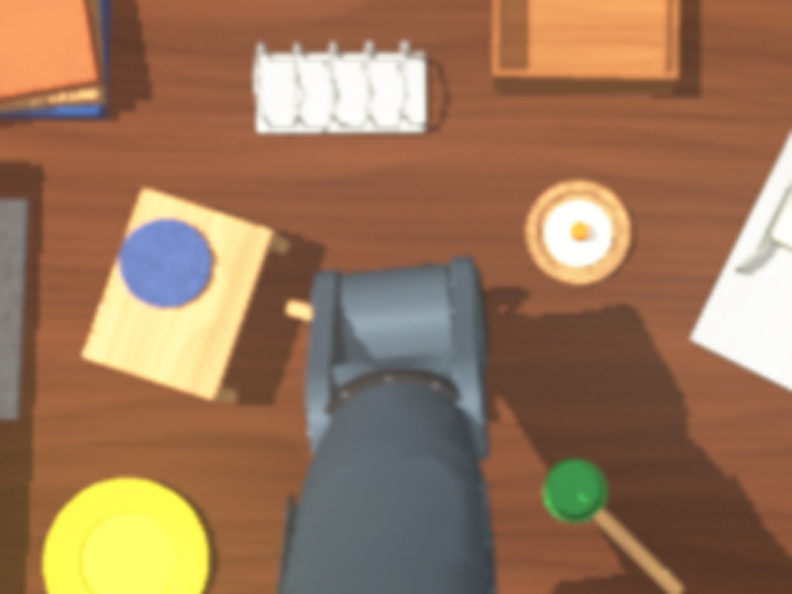

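Run:
```python
from h import *
e=manip.current_ee_pos()
for n,b in(("top",(-.0013,-.0018)),("scene",(.0041,-.0013))):
    p,d=manip.grab_frame(n);X=cloud(n,p,d)-[*b,0]
    hsv=cv2.cvtColor(p,cv2.COLOR_RGB2HSV)
    r=np.hypot(X[...,0]-e[0],X[...,1]-e[1])
    m=(r>.045)&(r<.15)&(X[...,2]>.05)&(X[...,2]<.078)&(hsv[...,2]>150)&(X[...,1]>e[1])&(X[...,0]<.6)
    q=X[m]; vx,vy,x,y=cv2.fitLine(q[:,:2].astype(np.float32),cv2.DIST_HUBER,0,.001,.001).ravel()
    a=np.degrees(np.arctan2(vy,vx)); off=(e[0]-x)*-vy+(e[1]-y)*vx
    print(n,m.sum(),"angle",a,"lateral off of axis",off,"rmax",r[m].max(),"mean",q.mean(0), "ang from tcp to mean",np.degrees(np.arctan2(q[:,1].mean()-e[1],q[:,0].mean()-e[0])))
print(e,manip.current_tcp_rot()[:,1])
```

```text
top 32 angle 67.32981 lateral off of axis -0.01930844061184094 rmax 0.13938751151413611 mean [0.54684104 0.23230425 0.06513812] ang from tcp to mean 75.98333242132891
scene 158 angle 76.8801 lateral off of axis 0.0034467856376306505 rmax 0.14018823595844107 mean [0.53950154 0.19695032 0.06283848] ang from tcp to mean 75.08786405777873
[0.51575891 0.10779496 0.05198792] [ 9.74515939e-01 -2.24318266e-01  2.53904571e-06]
```

```bash
cat >> h.py <<'E'
BA=-25.6;BX=np.array([np.cos(np.radians(BA)),np.sin(np.radians(BA))]);BY=np.array([-BX[1],BX[0]]);B0=np.array([.6386,-.2695])
def bay(x,y=0): return B0+x*BX+y*BY
E
python3 - <<'E'
from h import *
e=manip.current_ee_pos()
manip.move_l((e[0],e[1],.16),max_speed=.2)
q=bay(-.105);R=down(65.4);print(q)
manip.move_ptp((*q,.16),R)
manip.move_l((*q,.075),max_speed=.12)
print(manip.current_ee_pos(),manip.current_grip_width(),manip.current_force().round(1),manip.current_time())
p,d=shot("top","t7",(340,110,480,260),4);shot("scene","s7",(170,180,330,310),5)
E
```

```text
[ 0.54390758 -0.224131  ]
[ 0.54437294 -0.22431519  0.0757188 ] 0.7004535000407808 [ 0.4  0.6 -2.4] 21.0417
```

View pics/t7.png

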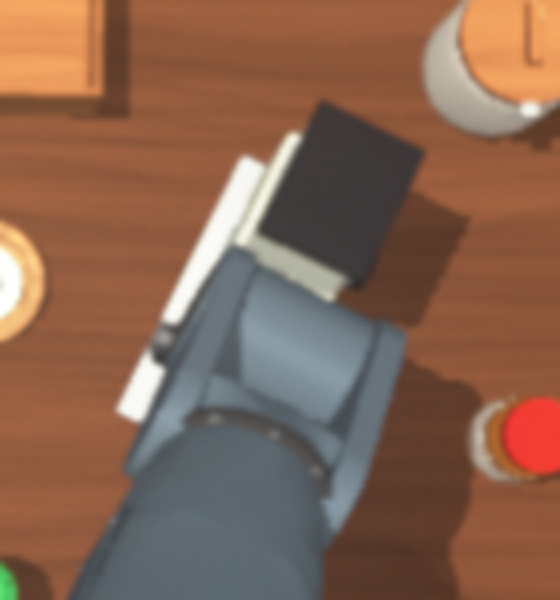

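View pics/s7.png

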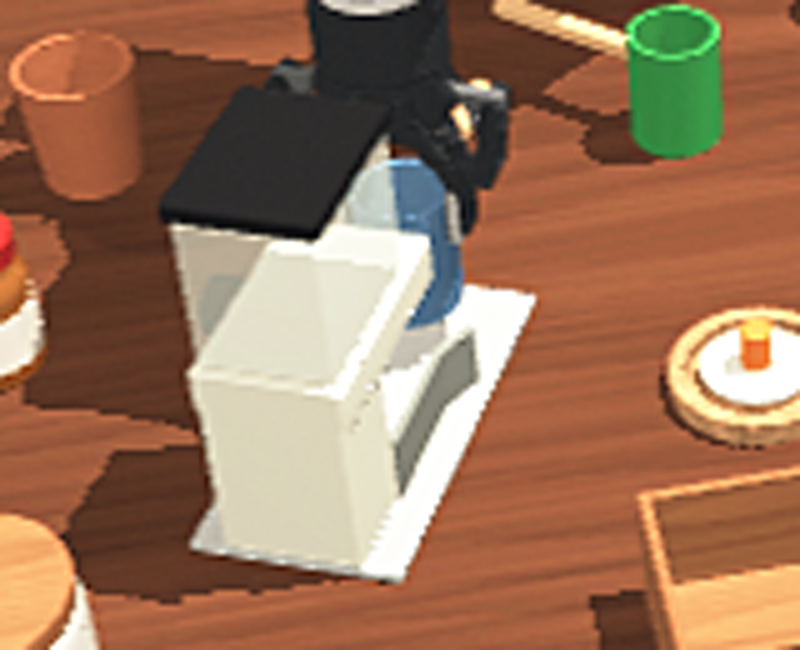

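Run:
```python
from h import *
q=bay(-.105)
manip.move_l((*q,.056),max_speed=.1)
for z in np.arange(.054,.045,-.0015):
    manip.move_l((*q,z),max_speed=.04);f=manip.current_force();print(round(z,4),f.round(1))
    if f[2]>3:break
manip.set_gripper(1.0);manip.dwell(.1)
print(manip.current_force().round(1))
manip.move_l((*q,.16),max_speed=.2)
h=bay(-.25)
manip.move_ptp((*h,.25),down(64.4))
print(manip.current_time())
p,d=shot("top","t8",(340,110,480,260),4);shot("scene","s8",(170,160,330,290),5)
```

```text
0.054 [-0.1 -0.2 -1.9]
0.0525 [-0.2 -0.2 -2.6]
0.051 [-3.5  0.9  7.9]
[0.8 0.6 0.3]
24.125
```

View pics/t8.png

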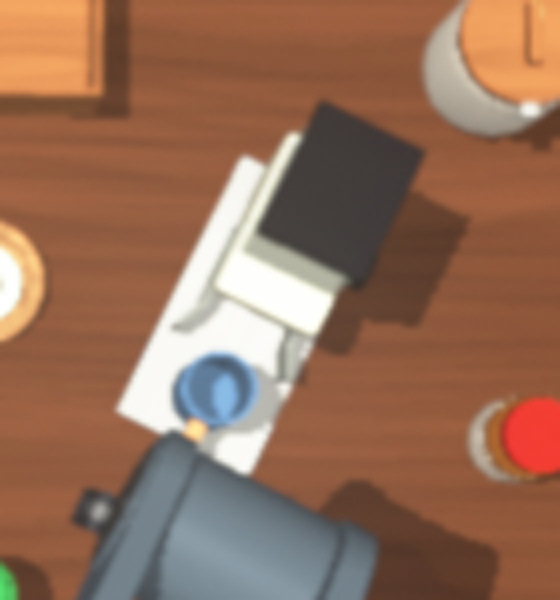

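View pics/s8.png

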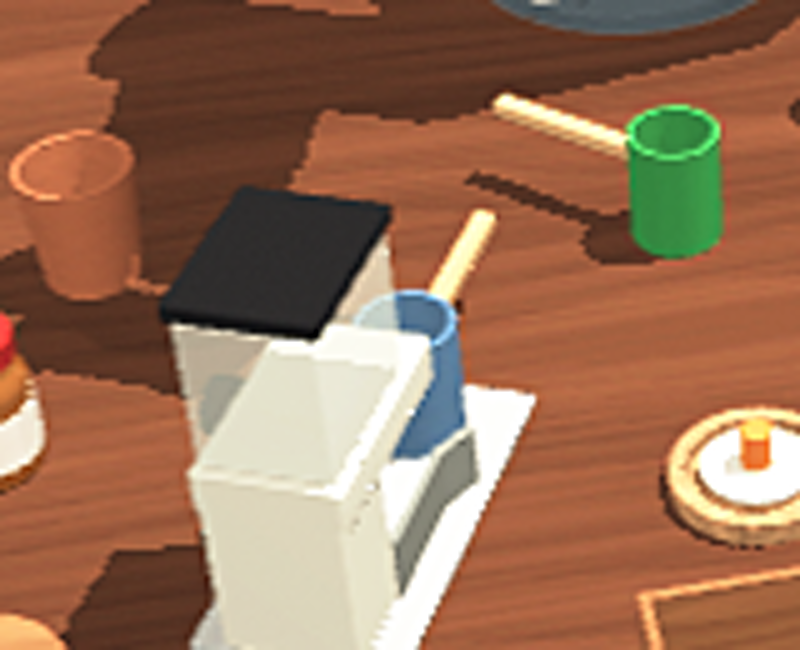

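Run:
```python
from h import *
g=bay(-.227)
manip.set_gripper(.55)
manip.move_ptp((*g,.13),down(64.4))
manip.move_l((*g,.0425),max_speed=.12)
print(manip.current_ee_pos(),manip.current_force().round(1))
shot("top","t9",(340,110,480,260),4);shot("scene","s9",(170,160,330,290),5)
manip.set_gripper(0,40)
print(manip.current_grip_width(),manip.current_force().round(1),manip.current_time())
```

```text
[ 0.43441818 -0.17169083  0.04335769] [ 0.   0.4 -0.1]
0.15185604775451675 [-0.8 -1.1  2.1] 26.6167
```

View pics/s9.png

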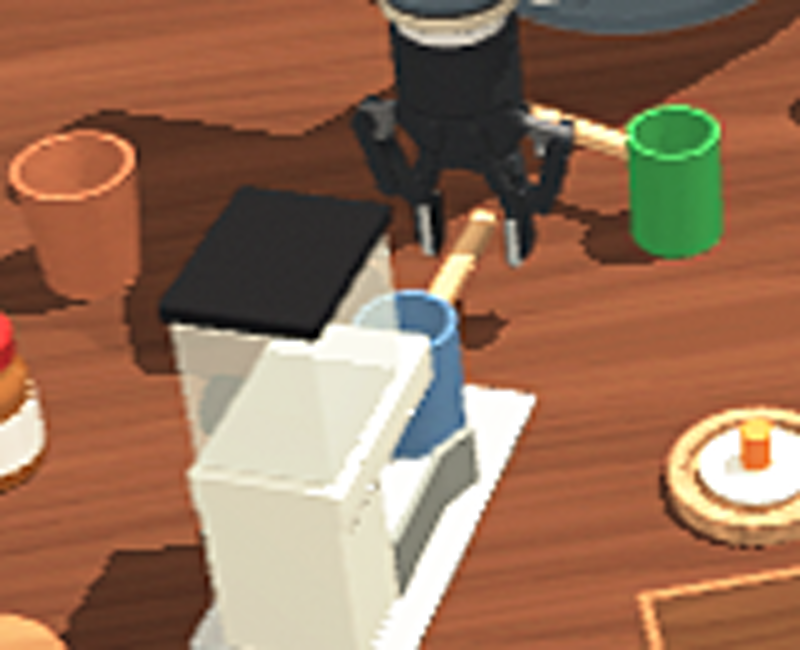

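Run:
```python
from h import *
z=.0425
for x in list(np.arange(-.217,-.135,.01))+list(np.arange(-.134,-.108,.002)):
    manip.move_l((*bay(x),z),max_speed=.08 if x<-.136 else .04)
    f=manip.current_force();print(round(x,3),"bx %.1f by %.1f z %.1f"%(f[:2]@BX,f[:2]@BY,f[2]))
    if -(f[:2]@BX)>15 or np.linalg.norm(f)>25:break
e=manip.current_ee_pos();print((e[:2]-B0)@BX,(e[:2]-B0)@BY,manip.current_grip_width(),manip.current_time())
shot("top","t10",(340,110,480,260),4);shot("scene","s10",(170,160,330,290),5)
```

```text
-0.217 bx 1.4 by 0.8 z 0.3
-0.207 bx 1.8 by 0.6 z 0.1
-0.197 bx 1.7 by 0.5 z 0.7
-0.187 bx 2.0 by 0.5 z 0.5
-0.177 bx 0.9 by -0.5 z 1.1
-0.167 bx 1.2 by 0.4 z 0.6
-0.157 bx 2.3 by -0.3 z 0.2
-0.147 bx 2.0 by 0.5 z 1.2
-0.137 bx 1.7 by 0.0 z -0.2
-0.134 bx -3.5 by 0.9 z 2.8
-0.132 bx -3.8 by -0.3 z 4.5
-0.13 bx -2.5 by -0.2 z 3.4
-0.128 bx -2.4 by 0.6 z 3.5
-0.126 bx -2.1 by 1.1 z 2.6
-0.124 bx -2.0 by 0.4 z 2.3
-0.122 bx -1.7 by 0.7 z 3.2
-0.12 bx -2.5 by -1.1 z 3.5
-0.118 bx -6.6 by -0.1 z 6.2
-0.116 bx -18.9 by -0.4 z 14.7
-0.11866634609851612 5.4022499799984825e-05 0.15342063044514948 31.5917
```

View pics/s10.png

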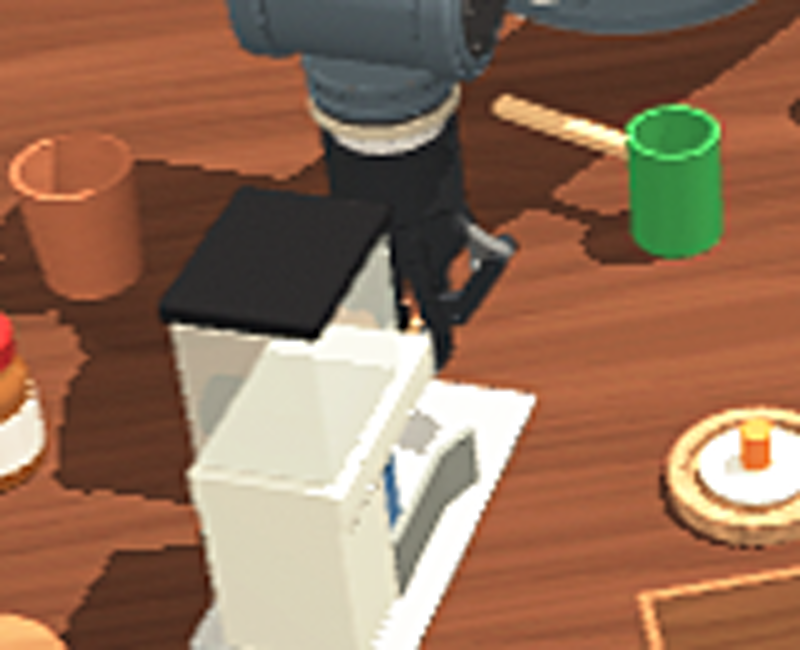

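View pics/t10.png

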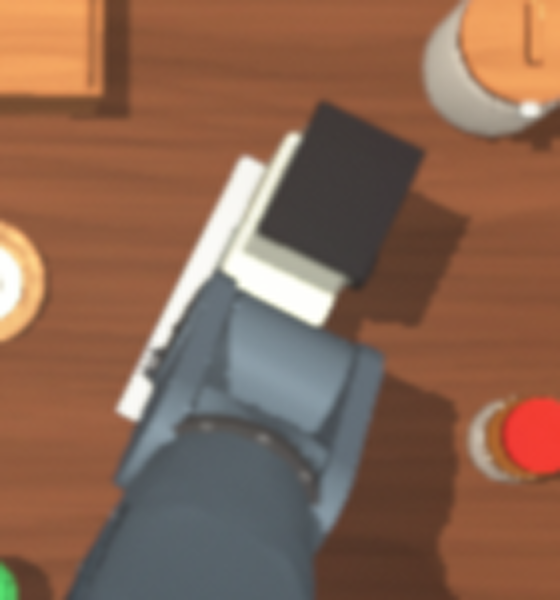

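Run:
```python
from h import *
manip.move_l((*bay(-.118),.0425),max_speed=.04)
f=manip.current_force();print(f.round(1))
manip.set_gripper(.5);manip.dwell(.2)
print(manip.current_force().round(1))
manip.move_l((*bay(-.119),.16),max_speed=.15)
manip.move_ptp((*bay(-.30),.26),down(64.4))
print(manip.current_time(),manip.current_force().round(1))
p,d=shot("top","t11",(340,110,480,260),4);np.savez("topE.npz",p=p,d=d)
p,d=shot("scene","s11",(170,130,370,290),4);np.savez("sceneE.npz",p=p,d=d)
for n,b in(("top",(-.0013,-.0018)),("scene",(.0041,-.0013))):
    z=np.load(n+"E.npz");p,d=z["p"],z["d"];X=cloud(n,p,d)-[*b,0]
    bx=(X[...,:2]-B0)@BX;by=(X[...,:2]-B0)@BY
    m=(bx>-.16)&(bx<-.045)&(abs(by)<.03)&(X[...,2]>.055)&(X[...,2]<.078)
    if m.sum()>10:
        l=cv2.fitLine(np.c_[bx[m],by[m]].astype(np.float32),cv2.DIST_HUBER,0,.001,.001).ravel()
        print(n,m.sum(),"bx",bx[m].min(),bx[m].max(),"slope deg",np.degrees(np.arctan(l[1]/l[0])),"y at -0.09",l[3]+(-.09-l[2])*l[1]/l[0],"z",np.median(X[m][:,2]))
```

```text
[-7.9  3.8  6.1]
[ 0.1 -0.4 -0.6]
34.3083 [ 0.7  0.5 -0.2]
top 130 bx -0.13639989676495115 -0.04545368226258509 slope deg -0.13616516 y at -0.09 -0.0018295432 z 0.06580015525490969
scene 24 bx -0.14109610936871986 -0.11854274258775002 slope deg 34.26474 y at -0.09 0.02906036 z 0.06323597575036526
```

View pics/t11.png

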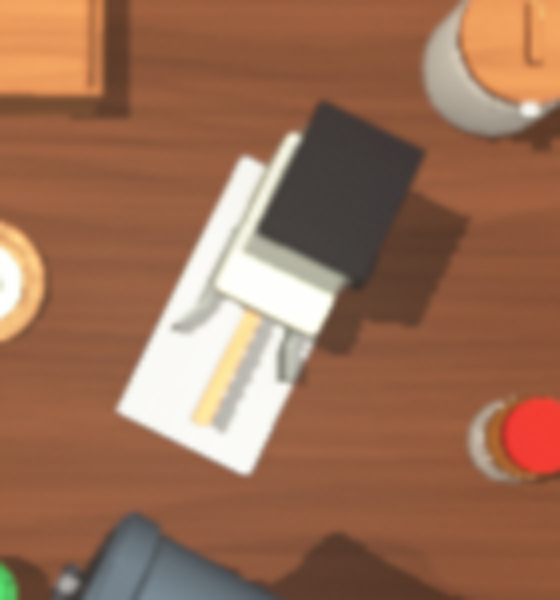

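View pics/s11.png

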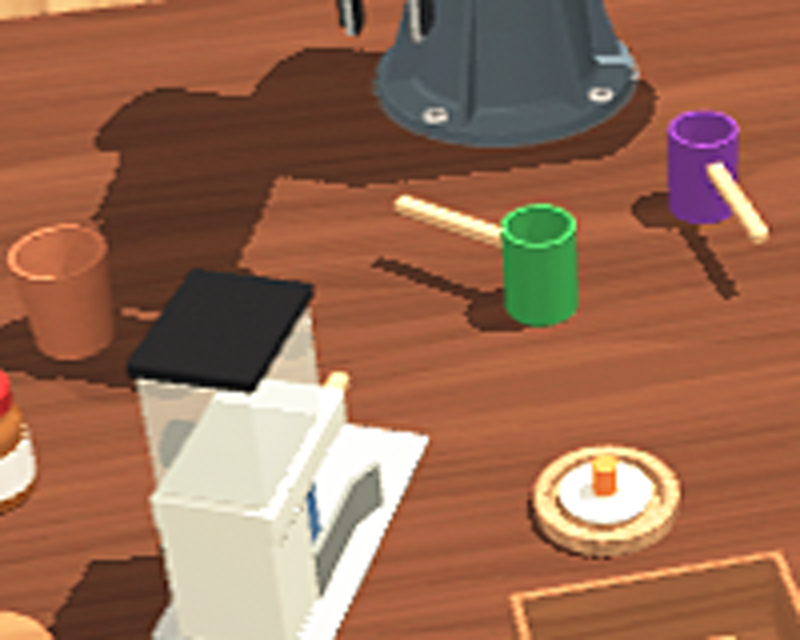

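Run:
```python
from h import *
z=np.load("topE.npz");X=cloud("top",z["p"],z["d"])-[-.0013,-.0018,0]
bx=(X[...,:2]-B0)@BX;by=(X[...,:2]-B0)@BY
m=(bx>-.13)&(bx<-.055)&(abs(by+.0015)<.005)&(X[...,2]>.055)&(X[...,2]<.078)
print(np.polyfit(bx[m],X[m][:,2],1),m.sum())
manip.sign_off();print(manip.current_time())
```

```text
[-0.00506424  0.06593949] 76
the job is handed in; nothing more can be done
the job is handed in; nothing more can be done
```

The job is done and handed in, with the robot's clock at about 34 s of the 67 s allowed. `sign_off` reports no verdict, so the results below are my own checks.

- **Lid:** I lifted it by the knob and laid it in the cork rest. The final picture shows it flat and knob up. It measured within about 2 mm of the rest's centre after release.
- **Pot to the plate:** I gripped the pot by its body and drew it out until the handle was clear of the riser. I stood it about 105 mm in front of home with the handle pointing out, then let go.
- **Pot into the bay:** I took it by the handle and slid it in until it met the back wall. I stopped at about 19 N along the bay and 15 N upward, eased off, opened the gripper and backed away.

**Last checks:**

| Check | Result |
|---|---|
| Pot along the bay | about +1 to +4 mm from home, from where the handle ends (limit 8 mm) |
| Pot across the bay | about 2 mm off, measured on the handle (limit 9 mm) |
| Handle yaw | about 0° |
| Handle slope | about 0.005 rad |
| Bystanders | none looked moved in the last pictures, but I did not measure them |
| Force on the tool | under 1 N at rest, arm clear of everything |

**What disagreed:**
- The two cameras differed by about 5 mm in x. I corrected for this using the lid's known release position, and their dispenser and riser positions then agreed to within about 1 mm.
- The scene camera's fit of the handle at the end (34°) was unusable, because the dispenser hides most of it. The yaw and sideways figures come from the top camera alone.

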